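# Clamp the payment terminal in its desk mount

### The arm

A 7-joint arm with a two-finger parallel gripper is mounted at the origin on a cart in front of the work surface, level with it; the furniture and walls round the work are solid. World frame = base frame: x ahead of the robot, y to its left, z up, the work surface at z = 0. Lengths are in m, angles in rad, forces in N, time in s.
With the tool pointing down it reaches from about 0.425 to 0.925 m from the base axis. Payload 6.8 kg.
Tool frame: the origin (TCP) lies at the very end of the fingers, on their centre line; the grasp point (between the pads) lies 19 mm behind it; z points along the fingers, y is the line along which they close (so a half turn about z gives the same grasp; the last joint's range is limited). The gripper opens to 85 mm and grips with 20 to 120 N. Pads are 22 mm wide; open, the fingers measure 114 mm over their backs; the gripper's body (76 mm by 85 mm) begins 54 mm behind the grasp point. The pads swing forward as they close: fully open they stand 13 mm farther back than shut.
Start: joints at [1.122, 0.477, 0.022, 1.555, -0.011, 1.109, -0.083], TCP at [0.226, -0.636, 0.231] pointing down, gripper open.
Joint ranges: [-2.96, 2.96], [-0.34, 2.1], [-1.41, 1.46], [0.24, 2.44], [-1.37, 4.51], [0.17, 1.92], [-2.96, 2.96]. Speed limits (rad/s): [2.39, 2.39, 3.14, 3.14, 3.14, 3.14, 3.14].

### API

Orientations are given as a rotation vector (axis times angle).
In Python, from bench import get_obs, grab_frame, hand_in gives the robot as it stands.
- The arm moves only by the tool drive_tool, never from a script. Its argument "rows" is a list of rows, each an object with "offset": the shift along the tool's x, y, z as a fraction of full scale, a list of three; "rotation": the turn, a rotation vector about the tool's x, y, z as a fraction of full scale, a list of three; "claw": the opening, from 0 (shut) to 1 (fully open). In form: [{"offset": [tx, ty, tz], "rotation": [wx, wy, wz], "claw": claw}, ...]. A call has 1 to 20 rows; each row is the pose to reach, as a shift and turn from the pose commanded when the call began, along the tool's axes at that moment; what a row does not reach only later rows make up. Full scale, the value 1, is 0.15 m for a shift and 2 rad for a turn. A row lasts 1/12 s, in which the tool goes at most 41.7 mm and 7.16 degrees, less where a joint would pass 70% of its speed; a pose out of reach is approached as far as the arm can. A call with a number of a shift or a turn outside -1 to 1 is refused whole. A call with a gripper value outside its range is refused whole. The fingers move at their own pace and stop on an object; "force" is the grip in N (left out, the last holds). Time passes only in rows, so rows that repeat a pose let the fingers close. It gives the time, the measured TCP pose, the force, the opening and the grip force at its end, in the units of the state.
- get_obs(): the state, without advancing time (a new reading comes with each control period).
- grab_frame(name): name is "scene" or "side" or "wrist"; returns a dict with "frame" (384x512x3 uint8, red, green, blue), "z_map" (384x512 float32, m along the optical axis (not along the pixel's ray), 0 where there is no reading), "vfov" (degrees; the focal length in pixels is half the picture's height over the tangent of half this angle, whatever the lens; pixels are square), "cx", "cy" (the principal point, pixels), "R" (3x3) and "t" (3): a world point X has camera coordinates R X + t. Camera axes: x right, y down, z forward; pixel columns grow to the right and rows downward; lengths in m; the calibration is good to about 2 mm. A picture is of the moment at which its call begins.
- hand_in(): hands the job in; it is judged then, once.
The state is a dict: "clock": time; "joints": joint angles; "qvel": joint speeds; "tau": joint torques, N m; "tcp_pos": TCP position; "orientation": TCP orientation; "contact_force": force on the tool from outside, world axes, zero at the start; "moment": the same for the moment, N m; "grip_width": finger opening in m; "gripper_force": force on a finger pad.
Only numpy, scipy, OpenCV 4.12 (cv2) and the standard library are available. Lean on these libraries where they do the work, as an engineer would, in place of code of your own. Each camera call takes 0.05 s, during which the arm holds its last target. There are 200 camera calls.

### The job

The card payment terminal lies in its desk mount with the side clamp still open. With closed fingertips, first push the sliding clamp up against the terminal until the terminal is held snugly between the clamp and the fixed cheek, with no gap left; then wind the brass wing screw clockwise (seen from above) with repeated fingertip strokes on its wings until it is fully tight and comes to its stop. Do not grip the screw, do not touch or lift the terminal, leave the other things on the desk as they are, and finish clear of everything.

Things in the scene. Friction and masses are not known exactly. Their poses are not given: they have to be found in the camera images.
- mount: immovable desk mount: dark steel plate 176 mm (x) by 225 mm (y), top 8 mm above the desk. Origin on the desk; the plate spans x=+-88, y=-75 to +150 mm. Its x points toward the robot, y to the robot's right, +-0.28 rad. At its -y edge (left) stands the fixed cheek, 34 mm above the plate, rubber face at y=-60 mm. On its right the clamp slides along y between two low rails (5.5 mm high, x=+-33 mm)
- clamp (a joint): position (m) of the aluminium clamp along the mount's y: larger = farther open, 0.045 at most; its rubber face is at mount y = 0.025 + value. About 0.008 once the terminal is gripped. About 2.5 N friction with the screw loose; locked by the tight screw. An upright plate 90 mm long, top 38 mm above the desk; behind it (+y) a block 56 (x) by 60 mm (y), top 22 mm above the desk
- clamp_back (a point): middle of the outer (+y) upright face of the clamp's block, the face to push on (toward -y); the point is 16 mm above the desk, the face spans 8 to 22 mm above the desk and the mount's plate lies in front of it. 67 mm in +y from the clamp's rubber face. Moves with the clamp; axes as the mount's
- wing_axis (a point): point on the wing screw's upright axis at the top of the clamp's block (22 mm above the desk), 31 mm in -y from clamp_back's face, 29 mm in +y from the upright clamp plate. Moves with the clamp; axes as the mount's. There is room for strokes on the +y half and on the +-x sides; no finger fits between wings and plate
- wing_screw (a joint): angle (rad) of the brass wing screw: falls as it is turned clockwise seen from above (tightening); 0 = fully tight, at its stop; starts at 6.5 to 10. About 0.02 N m of friction; stays where it is left. In the last 1 rad its tip presses on the plate and locks the clamp. At reading a the two wings lie at angles 0.8 + a and 0.8 + a + pi from the mount's x axis, anticlockwise from above
- wing_tip (a point): outer end of one of the two wings, 24 mm from the axis, at mid height of the wing; x points outward along the wing. The wings are upright brass ears 5 mm thick, from 29 to 47 mm above the desk when tight (up to 2.4 mm higher when loose), reaching 24 mm from the axis; the hub between them is 20 mm wide
- card_terminal: black card payment terminal with keypad and screen, 174 (x) by 93 (y) by 52 mm high, 0.3 kg, lying loose on the mount's plate; origin at the centre of its underside, its x away from the robot, y left. It starts some mm off the fixed cheek, 10 mm or more from the clamp; its straight sides are at y=+-46.5 mm, 34 mm high. The clamp pushes it the last bit against the fixed cheek
- water_bottle: clear half-litre water bottle with a red cap, 65 mm wide, 212 mm tall, standing; a bystander; origin at the centre of its underside
- calculator: pocket calculator lying flat, 125x78x14 mm; a bystander; origin at the centre of its underside
- stapler: blue desk stapler, 137x34x46 mm; a bystander; origin at the centre of its underside
- sticky_notes: pad of yellow sticky notes, 76x76x8 mm; a bystander; origin at the centre of its underside
- pen_blue: blue pen, 142 mm long, 10 mm thick; a bystander; origin at the centre of its underside
- stamp_a: black self-inking stamp standing upright, 35x49x88 mm; a bystander; origin at the centre of its underside
Mind the look-alikes: they are no part of the job. Leave any orange look-alike of the card_terminal alone.

How it is judged:
On the way, in this order (a step that is already met when the one before it is completed fails the run):
1. the clamp has been pushed home: the terminal is snug between the clamp and the fixed cheek (value of joint clamp below 0.0105 m and y of clamp_back in the frame of card_terminal between -0.116 and -0.11 m), for 0.2 s.
2. the wing screw is tight, the terminal still snug (all of step 1 and value of joint wing_screw below 0.15 rad), for 0.2 s.
At the end, for the whole second after the job is handed in: The clamp stands within 2.5 mm of where it grips the terminal against the fixed cheek (clamp joint under 10.5 mm) and within 2.5 mm of the terminal's side, the wing screw is within 0.15 rad of its stop, and the terminal lies flat and still on the mount (all of step 2 and height (world z) of card_terminal below 0.012 m and angle between card_terminal's own z axis and vertical below 0.05 rad and linear speed of card_terminal below 0.01 m/s); the robot touches nothing.
It fails at once if the screw was tightened before the terminal was gripped (value of joint wing_screw below 0.8 rad and value of joint clamp above 0.013 m).
It fails at once if the wing screw was gripped: the fingers stood astride it (horizontal distance between the grasp point and wing_axis below 0.011 m and height (world z) of the grasp point below 0.065 m and contact force between the fingers and wing_screw above 0.5 N).
It fails at once if the terminal was lifted or tipped (height (world z) of card_terminal above 0.016 m or angle between card_terminal's own z axis and vertical above 0.12 rad).
It fails at once if the robot pressed on the terminal (contact force between any of the fingers, the arm and card_terminal above 1 N).
It fails at once if a bystander was moved or knocked over (distance of any of water_bottle, calculator, stapler, sticky_notes, pen_blue, stamp_a from where it was at the start of the episode above 0.02 m).
It also fails if it takes over 64 s, if anything falls off the work surface, if the arm or the gripper's body presses on something with over 40 N, if the wrist force passes 120 N, or if a joint passes its speed limit or range.

## Working session

There is one attempt and no reset: what is moved stays moved. The work goes in short steps, Python scripts to look and compute and a tool call to move; the robot and the scene stay as the last step left them, time stands still between calls to the robot, and variables do not carry over. Pictures are saved under pics/ and viewed, at most 10 in all, crops included, and the job is handed in when it is done.

Besides the shell and the picture viewer there is one more tool, called after ">>>" as name(argument=value, ...) on one line, values as JSON. drive_tool: Moves the arm, as the interface text tells. Its arguments: {"type":"object","properties":{"rows":{"type":"array","items":{"type":"object","properties":{"offset":{"type":"array","items":{"type":"number"}},"rotation":{"type":"array","items":{"type":"number"}},"claw":{"type":"number"}}}},"force":{"type":"number"}},"required":["rows"]}

```bash
mkdir -p pics; cat > h.py <<'E'
import numpy as np, cv2
from bench import get_obs, grab_frame, hand_in
def cam(n):
    f=grab_frame(n); f['f']=f['frame'].shape[0]/2/np.tan(np.radians(f['vfov'])/2); return f
def ray(f,u,v,z):
    d=np.array([(u-f['cx'])/f['f'],(v-f['cy'])/f['f'],1.]); R=np.array(f['R']);t=np.array(f['t'])
    c=-R.T@t; w=R.T@d; return c+w*(z-c[2])/w[2]
def cloud(f):
    z=f['z_map']; v,u=np.mgrid[:z.shape[0],:z.shape[1]]
    P=np.stack([(u-f['cx'])/f['f']*z,(v-f['cy'])/f['f']*z,z],-1)
    return (P-np.array(f['t']))@np.array(f['R'])
def proj(f,X):
    p=np.array(f['R'])@np.array(X)+np.array(f['t']); return p[0]/p[2]*f['f']+f['cx'],p[1]/p[2]*f['f']+f['cy']
def save(f,name,box=None,s=1):
    im=f['frame'][...,::-1]
    if box: im=im[box[1]:box[3],box[0]:box[2]]
    cv2.imwrite('pics/'+name,cv2.resize(im,None,fx=s,fy=s,interpolation=cv2.INTER_CUBIC))
E
python3 - <<'E'
from h import *
import pickle
o=get_obs(); print(o)
a=cam('scene');b=cam('side')
pickle.dump((a,b),open('f0.pkl','wb'))
for f in(a,b): print(f['f'],-np.array(f['R']).T@f['t'], np.array(f['R'])[2], (f['z_map']>0).mean())
save(a,'scene.png',s=1.5);save(b,'side.png',s=1.5)
E
```

```text
{'clock': 0.0, 'joints': array([ 1.12191893,  0.4777964 ,  0.02233042,  1.55646225, -0.01150899,
        1.10927824, -0.08308258]), 'qvel': array([-0.00047853,  0.00132334, -0.00042728, -0.00077619,  0.0006219 ,
       -0.0014997 ,  0.00076455]), 'tau': array([-7.55048713e-04, -5.96441710e+01,  1.60736818e+00, -2.81190115e+01,
        1.24478806e-02,  9.47217224e-03,  1.21485149e-05]), 'tcp_pos': array([ 0.22539442, -0.63562851,  0.23032345]), 'orientation': array([-3.09434792e+00, -5.32472998e-01,  6.72251339e-04]), 'contact_force': array([ 0.24091325, -0.39550667,  0.5042037 ]), 'moment': array([ 0.03646536,  0.00277172, -0.01383953]), 'gripper_force': 0.0, 'grip_width': 0.0853104419798881}
488.14324331705603 [-0.20460801 -1.03635777  1.13055153] [ 0.51378616  0.50755681 -0.69167179] 0.9912923177083334
386.3803863669408 [ 0.46885777 -1.28739858  0.51863797] [ 0.10961721  0.90918221 -0.40171106] 0.9959208170572916
```

View pics/scene.png

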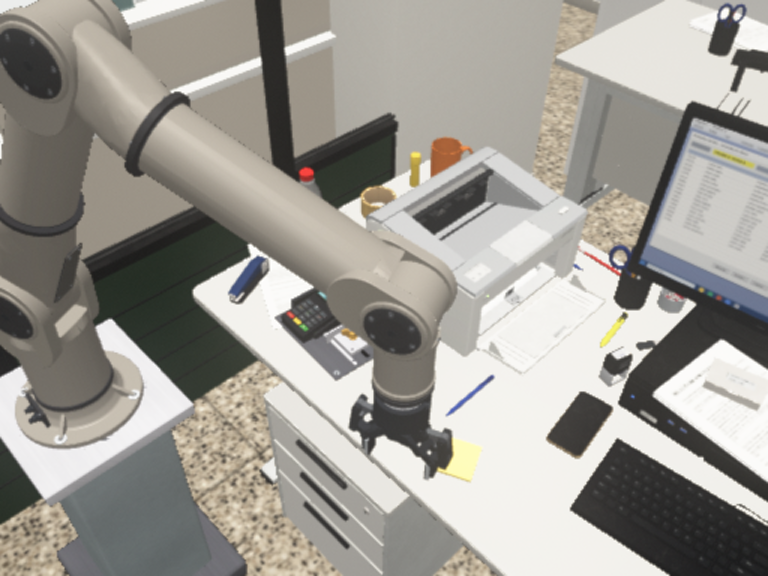

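View pics/side.png

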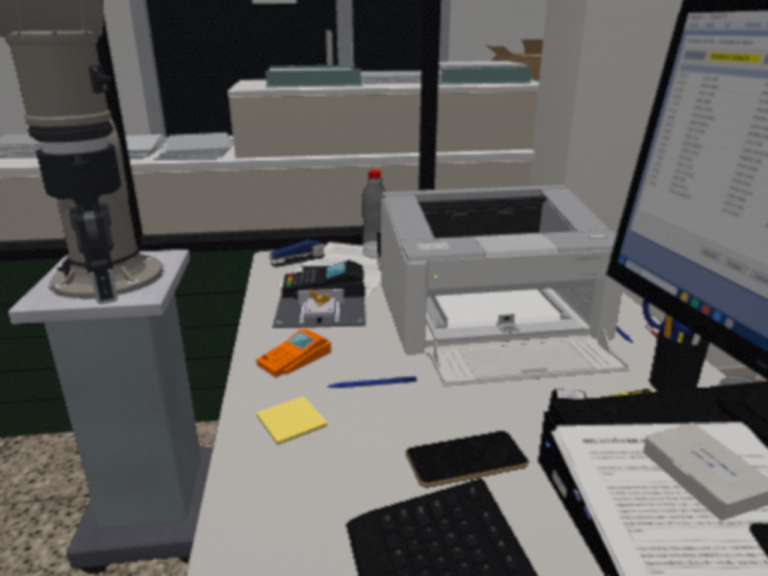

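The scene view shows the mount around (330,330)/1.5, partly hidden by the forearm. In the side view the plate's near edge runs (278,324)-(365,325)/1.5, with the brass screw at (318,297)/1.5 and the printer close beyond +x. The orange look-alike is at (295,350)/1.5.

```bash
python3 - <<'E'
from h import *
import pickle
a,b=pickle.load(open('f0.pkl','rb'))
for n,p in dict(plateNL=(278,324,.008),plateNR=(365,325,.008),screw=(318,297,.04),clampL=(300,305,.02),clampR=(340,305,.02),termL=(285,290,.04),termR=(363,290,.04),printer=(405,345,0),oran=(295,350,.03)).items():
    u,v=p[0]/1.5,p[1]/1.5; P=cloud(b)[int(v),int(u)]; print(n,ray(b,u,v,p[2]).round(3),P.round(3))
for n,p in dict(c1=(275,318,.008),c2=(338,377,.008),screw=(350,333,.04),bluepen=(447,413,0),pr=(470,355,0)).items():
    u,v=p[0]/1.5,p[1]/1.5; P=cloud(a)[int(v),int(u)]; print(n,ray(a,u,v,p[2]).round(3),P.round(3))
w=cam('wrist'); print('wristcam',-np.array(w['R']).T@w['t'],np.array(w['R']),w['f'])
E
```

```text
plateNL [ 0.396 -0.306  0.008] [ 0.395 -0.307  0.009]
plateNR [ 0.557 -0.331  0.008] [ 0.557 -0.32   0.004]
screw [ 0.473 -0.265  0.04 ] [ 0.473 -0.262  0.039]
clampL [ 0.437 -0.254  0.02 ] [ 0.436 -0.224  0.007]
clampR [ 0.515 -0.265  0.02 ] [ 0.514 -0.234  0.006]
termL [ 0.409 -0.223  0.04 ] [ 0.407 -0.189  0.026]
termR [ 0.563 -0.244  0.04 ] [ 0.565 -0.212  0.027]
printer [ 0.622 -0.401  0.   ] [ 0.614 -0.448  0.028]
oran [ 0.43  -0.445  0.03 ] [ 0.428 -0.43   0.022]
c1 [ 0.401 -0.092  0.008] [ 0.404 -0.086  0.002]
c2 [ 0.391 -0.308  0.008] [ 0.391 -0.306  0.009]
screw [ 0.469 -0.258  0.04 ] [ 0.469 -0.256  0.038]
bluepen [ 0.488 -0.513  0.   ] [ 0.483 -0.517  0.011]
pr [ 0.632 -0.445  0.   ] [ 0.638 -0.44  -0.005]
wristcam [ 0.29535314 -0.61109427  0.37444751] [[ 0.33379112 -0.94264597 -0.00143404]
 [-0.90252498 -0.32002264  0.28815649]
 [-0.27208848 -0.09488983 -0.95758226]] 337.9944029984052
```

>>> drive_tool(rows=[{"offset": [0.35, -0.25, 0], "rotation": [0, 0, 0], "claw": 0}, {"offset": [0.6, -0.5, 0], "rotation": [0, 0, 0], "claw": 0}, {"offset": [1, -0.8, 0], "rotation": [0, 0, 0], "claw": 0}, {"offset": [1, -0.8, 0], "rotation": [0, 0, 0], "claw": 0}], force=40)

```text
clock: 0.48
tcp_pos: [0.3137, -0.4929, 0.2309]
orientation: [-3.096, -0.531, 0.0]
contact_force: [1.2, -0.1, 0.2]
grip_width: 0.039
gripper_force: 0.0
```

>>> drive_tool(rows=[{"offset": [0.25, -0.25, 0], "rotation": [0, 0, -0.05], "claw": 0}, {"offset": [0.5, -0.45, 0], "rotation": [0, 0, -0.11], "claw": 0}, {"offset": [0.75, -0.7, 0], "rotation": [0, 0, -0.17], "claw": 0}, {"offset": [1, -0.85, -0.1], "rotation": [0, 0, -0.22], "claw": 0}, {"offset": [1, -0.85, -0.15], "rotation": [0, 0, -0.275], "claw": 0}, {"offset": [1, -0.85, -0.15], "rotation": [0, 0, -0.275], "claw": 0}, {"offset": [1, -0.85, -0.15], "rotation": [0, 0, -0.275], "claw": 0}])

```text
clock: 1.07
tcp_pos: [0.4137, -0.3228, 0.2546]
orientation: [2.831, 1.359, 0.002]
contact_force: [-0.6, -1.0, 0.1]
grip_width: -0.0001
gripper_force: 0.0
```

```bash
python3 - <<'E'
from h import *
import pickle
o=get_obs(); print(o['clock'],o['joints'].round(3),o['tcp_pos'],o['orientation'],o['grip_width'],o['contact_force'])
w=cam('wrist');s=cam('side');a=cam('scene');pickle.dump((w,s,a),open('f1.pkl','wb'))
save(w,'w1.png',s=1.5); print(-np.array(w['R']).T@w['t'])
E
```

```text
1.0667 [ 0.739  0.218 -0.226  1.874  0.056  1.054 -0.186] [ 0.41369832 -0.32276821  0.25458996] [2.83119888e+00 1.35852581e+00 1.80726498e-03] -0.00011788476678239605 [-0.63206781 -0.98370956  0.13262354]
[ 0.46002734 -0.2650897   0.39864992]
```

View pics/w1.png

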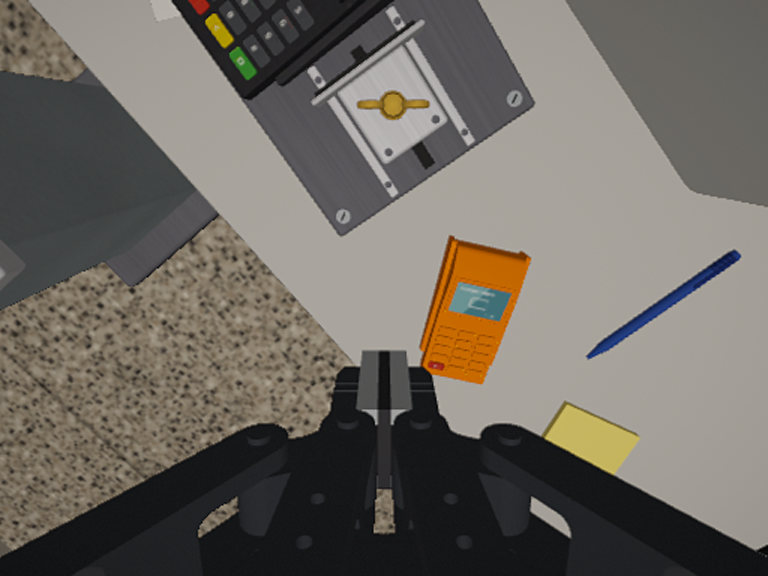

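The wrist view shows the whole clamp. Plate corners are at (343,235) and (533,103), the block's back face runs (388,163)-(446,124), and the wings run (359,104)-(429,104) about the hub at (393,105). The closed fingertip, at (384,350), is only about 15 mm thick.

```bash
python3 - <<'E'
from h import *
import pickle
w,s,a=pickle.load(open('f1.pkl','rb'))
C=cloud(w)
def q(u,v,z): return ray(w,u/1.5,v/1.5,z)
A,B=q(343,235,.008),q(533,103,.008)
print('edge',A,B,np.linalg.norm(A-B), C[156,229],C[68,354])
# refine by depth mask: plate top pixels
ex=(A-B)[:2];ex/=np.linalg.norm(ex)          # mount x
th=np.arctan2(ex[1],ex[0]); print('th',th)
ey=np.array([-ex[1],ex[0]]); O=(A+B)[:2]/2-.150*ey; print('O',O)
M=lambda P:np.array([(P[:2]-O)@ex,(P[:2]-O)@ey])
for n,p in dict(b1=(388,163,.022),b2=(446,124,.022),hub=(393,105,.045),t1=(359,104,.040),t2=(429,104,.040),pl1=(314,102,.038),pl2=(423,24,.038),term=(250,96,.042)).items():
    P=q(*p); print(n,P.round(4),'M',M(P).round(4),'d',C[int(p[1]/1.5),int(p[0]/1.5)].round(4))
# cloud statistics in mount frame
m=C.reshape(-1,3); mx=(m[:,:2]-O)@ex; my=(m[:,:2]-O)@ey; z=m[:,2]
k=(abs(mx)<.024)&(z>.017)&(z<.027)&(my>.05)&(my<.14); print('block y',np.percentile(my[k],[1,50,99]),'x',np.percentile(mx[k],[1,99]),'z',np.median(z[k]))
k=(abs(mx)<.03)&(z>.027)&(z<.06)&(my>.065)&(my<.14); print('screw',mx[k].mean(),my[k].mean(),z[k].max(),k.sum())
cov=np.cov(mx[k],my[k]);ev,V=np.linalg.eigh(cov);print('wing angle',np.degrees(np.arctan2(V[1,1],V[0,1])))
k=(abs(mx)<.05)&(z>.035)&(z<.07)&(my>-.08)&(my<.065); print('plate/term y',np.percentile(my[k],[1,99]))
k=(abs(my-.13)<.01)&(abs(mx)<.08)&(abs(mx)>.04);print('plate z',np.median(z[k]))
for f in(s,a):
    c=cloud(f).reshape(-1,3);im=f['frame'].reshape(-1,3).astype(int)
    r=(im[:,0]>150)&(im[:,1]<60)&(im[:,2]<60)&(c[:,2]>.17)&(c[:,2]<.24)
    if r.sum():print('bottle cap',np.median(c[r],0))
c=cloud(s).reshape(-1,3);k=(c[:,2]>.06)&(c[:,2]<.25)&(c[:,0]>.5)&(c[:,0]<.8)&(c[:,1]>-.5)&(c[:,1]<0)
print('printer minx by y',[(y,c[k&(abs(c[:,1]-y)<.02),0].min().round(3)) for y in(-.45,-.4,-.35,-.3,-.25) if (k&(abs(c[:,1]-y)<.02)).any()])
E
```

```text
edge [ 0.38699546 -0.30668531  0.008     ] [ 0.55749842 -0.31863081  0.008     ] 0.1709209026262285 [ 0.38765262 -0.30641321  0.00714212] [ 0.55677411 -0.31716286  0.00789386]
th 3.071646578923096
O [ 0.4827303  -0.16302484]
b1 [ 0.4491 -0.2851  0.022 ] M [0.025  0.1241] d [ 0.4489 -0.2842  0.0201]
b2 [ 0.498  -0.2898  0.022 ] M [-0.0241  0.1254] d [ 0.4995 -0.2899  0.0086]
hub [ 0.4756 -0.2568  0.045 ] M [0.0006 0.0941] d [ 0.46   -0.2651  0.3986]
t1 [ 0.4585 -0.242   0.04  ] M [0.0187 0.0805] d [ 0.4585 -0.242   0.0476]
t2 [ 0.495  -0.2713  0.04  ] M [-0.0198  0.1071] d [ 0.4967 -0.2713  0.0238]
pl1 [ 0.4358 -0.222   0.038 ] M [0.0427 0.0621] d [ 0.4357 -0.2221  0.0408]
pl2 [ 0.5216 -0.2302  0.038 ] M [-0.0435  0.0643] d [ 0.5216 -0.2302  0.0382]
term [ 0.4055 -0.1932  0.042 ] M [0.0749 0.0355] d [ 0.46   -0.2651  0.3986]
block y [0.0640444  0.09264755 0.12328726] x [-0.0236718   0.02358464] z 0.02340777430535907
screw 0.000645325238337619 0.09322442810685067 0.05242672547782267 463
wing angle 146.47609458665124
plate/term y [-0.01131986  0.06396778]
plate z 0.30958753159422947
bottle cap [0.62081917 0.04056668 0.21269659]
bottle cap [0.61347478 0.04284027 0.20815732]
printer minx by y [(-0.45, np.float64(0.612)), (-0.4, np.float64(0.611)), (-0.35, np.float64(0.609)), (-0.3, np.float64(0.608)), (-0.25, np.float64(0.608))]
```

```bash
cat >> h.py <<'E'
from scipy.spatial.transform import Rotation as Ro
def go(x,y,z,yaw,o=None):
    o=o or get_obs(); R=Ro.from_rotvec(o['orientation']); d=R.inv().apply(np.array([x,y,z])-o['tcp_pos'])/.15
    T=Ro.from_euler('zx',[yaw,180],degrees=True); r=(R.inv()*T).as_rotvec()/2
    return d.round(3),r.round(3)
E
python3 - <<'E'
from h import *
print(go(.4715,-.3104,.11,85)); print(Ro.from_rotvec(get_obs()['orientation']).as_matrix().round(3))
E
```

```text
(array([0.335, 0.251, 0.955]), array([0.000e+00, 1.000e-03, 1.186e+00]))
[[ 0.631  0.776 -0.001]
 [ 0.776 -0.631 -0.   ]
 [-0.001 -0.001 -1.   ]]
```

```bash
sed -i "s/'zx',\[yaw,180\]/'ZX',[yaw,180]/" h.py; python3 - <<'E'
from h import *
print(go(.4715,-.3104,.11,85))
E
```

```text
(array([0.335, 0.251, 0.955]), array([-0.001,  0.   , -0.298]))
```

>>> drive_tool(rows=[{"offset": [0.1, 0.08, 0.1], "rotation": [0, 0, -0.06], "claw": 0}, {"offset": [0.2, 0.15, 0.3], "rotation": [0, 0, -0.12], "claw": 0}, {"offset": [0.335, 0.251, 0.5], "rotation": [0, 0, -0.18], "claw": 0}, {"offset": [0.335, 0.251, 0.7], "rotation": [0, 0, -0.24], "claw": 0}, {"offset": [0.335, 0.251, 0.955], "rotation": [0, 0, -0.298], "claw": 0}, {"offset": [0.335, 0.251, 0.955], "rotation": [0, 0, -0.298], "claw": 0}, {"offset": [0.335, 0.251, 0.955], "rotation": [0, 0, -0.298], "claw": 0}, {"offset": [0.335, 0.251, 0.955], "rotation": [0, 0, -0.298], "claw": 0}])

```text
clock: 1.88
tcp_pos: [0.473, -0.3104, 0.1118]
orientation: [2.318, 2.119, -0.0]
contact_force: [0.5, 0.8, 0.4]
grip_width: -0.0001
gripper_force: 0.0
```

```bash
python3 - <<'E'
from h import *
print(get_obs()['joints'].round(2),get_obs()['tcp_pos'],go(.4715,-.3104,.013,85))
w=cam('wrist'); save(w,'w2.png',s=1.5)
E
```

```text
[ 0.72  0.46 -0.32  1.91  0.2   0.8   0.21] [ 0.4729987  -0.31036427  0.11181848] (array([-0.001, -0.01 ,  0.659]), array([ 0.   ,  0.   , -0.001]))
```

View pics/w2.png

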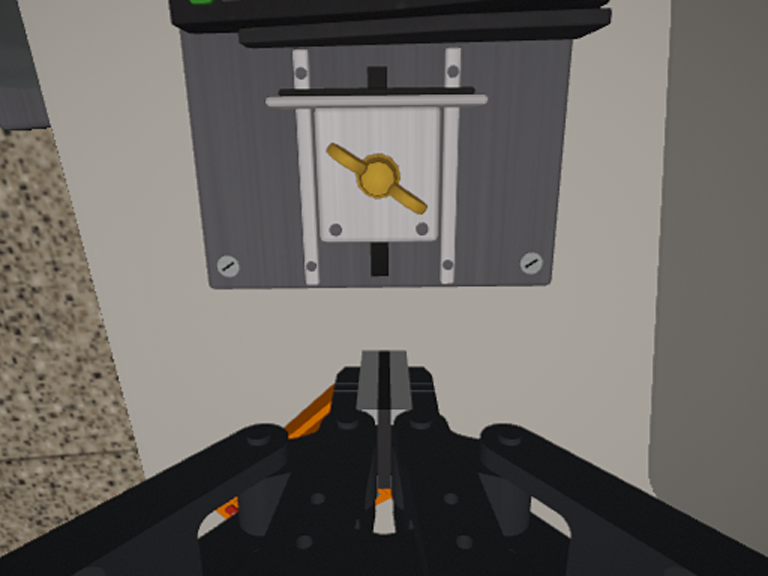

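The view is square to the mount: block back edge at row 241 over columns 321-438, hub at (378,176), plate edge at row 287. I'll go down behind the block and push.

>>> drive_tool(rows=[{"offset": [0, -0.01, 0.2], "rotation": [0, 0, 0], "claw": 0}, {"offset": [0, -0.01, 0.4], "rotation": [0, 0, 0], "claw": 0}, {"offset": [0, -0.01, 0.58], "rotation": [0, 0, 0], "claw": 0}, {"offset": [0, -0.01, 0.645], "rotation": [0, 0, 0], "claw": 0}, {"offset": [0, -0.01, 0.655], "rotation": [0, 0, 0], "claw": 0}, {"offset": [0, -0.01, 0.655], "rotation": [0, 0, 0], "claw": 0}, {"offset": [0, -0.01, 0.655], "rotation": [0, 0, 0], "claw": 0}])

```text
clock: 2.52
tcp_pos: [0.473, -0.3098, 0.0145]
orientation: [2.311, 2.123, 0.001]
contact_force: [-0.4, -0.2, 0.4]
grip_width: 0.0001
gripper_force: 0.0
```

>>> drive_tool(rows=[{"offset": [0.03, 0, 0], "rotation": [0, 0, 0], "claw": 0}, {"offset": [0.06, 0, 0], "rotation": [0, 0, 0], "claw": 0}, {"offset": [0.085, 0, 0], "rotation": [0, 0, 0], "claw": 0}, {"offset": [0.11, 0, 0], "rotation": [0, 0, 0], "claw": 0}, {"offset": [0.13, 0, 0], "rotation": [0, 0, 0], "claw": 0}, {"offset": [0.15, 0, 0], "rotation": [0, 0, 0], "claw": 0}, {"offset": [0.17, 0, 0], "rotation": [0, 0, 0], "claw": 0}, {"offset": [0.19, 0, 0], "rotation": [0, 0, 0], "claw": 0}, {"offset": [0.2, 0, 0], "rotation": [0, 0, 0], "claw": 0}, {"offset": [0.2, 0, 0], "rotation": [0, 0, 0], "claw": 0}])

```text
clock: 3.35
tcp_pos: [0.4741, -0.2784, 0.0123]
orientation: [-2.312, -2.127, -0.0]
contact_force: [0.9, -1.8, 0.8]
grip_width: 0.0001
gripper_force: 0.8
```

>>> drive_tool(rows=[{"offset": [0.008, 0, 0], "rotation": [0, 0, 0], "claw": 0}, {"offset": [0.016, 0, 0], "rotation": [0, 0, 0], "claw": 0}, {"offset": [0.024, 0, 0], "rotation": [0, 0, 0], "claw": 0}, {"offset": [0.03, 0, 0], "rotation": [0, 0, 0], "claw": 0}, {"offset": [0.03, 0, 0], "rotation": [0, 0, 0], "claw": 0}])

```text
clock: 3.77
tcp_pos: [0.4743, -0.2752, 0.0123]
orientation: [2.313, 2.125, -0.001]
contact_force: [-0.3, -6.0, -0.8]
grip_width: -0.0002
gripper_force: 2.9
```

```bash
python3 - <<'E'
from h import *
w=cam('wrist'); save(w,'w3.png',s=1.5)
E
```

```text
(no output)
```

View pics/w3.png

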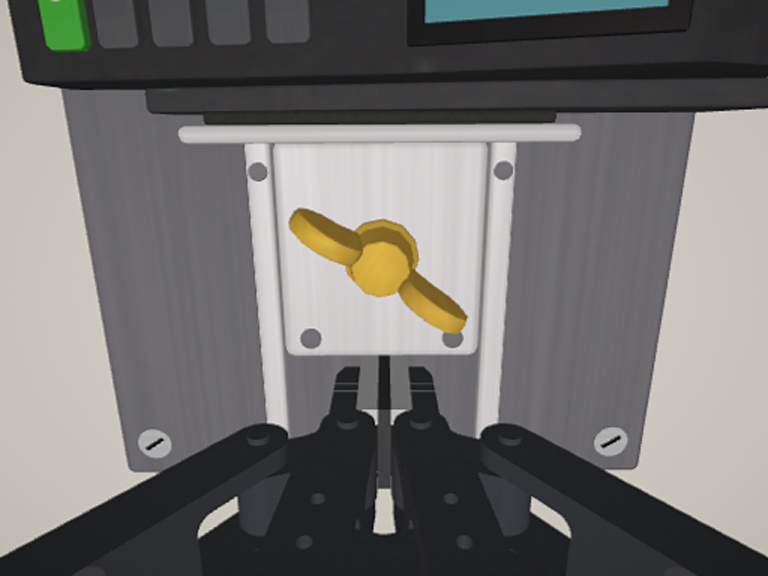

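Pushing squarely: the rubber face (row 116) now seems to touch the terminal (row 112). I'll keep pushing until the force shows it is seated on the fixed cheek.

>>> drive_tool(rows=[{"offset": [0.007, 0, 0], "rotation": [0, 0, 0], "claw": 0}, {"offset": [0.014, 0, 0], "rotation": [0, 0, 0], "claw": 0}, {"offset": [0.014, 0, 0], "rotation": [0, 0, 0], "claw": 0}])

```text
clock: 4.07
tcp_pos: [0.4743, -0.2752, 0.0123]
orientation: [2.313, 2.122, -0.003]
contact_force: [1.1, -10.6, -2.4]
grip_width: -0.0001
gripper_force: 5.3
```

>>> drive_tool(rows=[{"offset": [0.007, 0, 0], "rotation": [0, 0, 0], "claw": 0}, {"offset": [0.014, 0, 0], "rotation": [0, 0, 0], "claw": 0}, {"offset": [0.014, 0, 0], "rotation": [0, 0, 0], "claw": 0}])

```text
clock: 4.32
tcp_pos: [0.4743, -0.2751, 0.0124]
orientation: [2.313, 2.119, -0.004]
contact_force: [1.2, -15.0, -4.1]
grip_width: 0.0
gripper_force: 7.7
```

>>> drive_tool(rows=[{"offset": [0.007, 0, 0], "rotation": [0, 0, 0], "claw": 0}, {"offset": [0.014, 0, 0], "rotation": [0, 0, 0], "claw": 0}, {"offset": [0.014, 0, 0], "rotation": [0, 0, 0], "claw": 0}])

```text
clock: 4.57
tcp_pos: [0.4743, -0.275, 0.0125]
orientation: [2.314, 2.116, -0.006]
contact_force: [1.1, -19.9, -7.0]
grip_width: 0.0
gripper_force: 10.1
```

>>> drive_tool(rows=[{"offset": [-0.05, 0, 0], "rotation": [0, 0, 0], "claw": 0}, {"offset": [-0.14, 0, 0], "rotation": [0, 0, 0], "claw": 0}, {"offset": [-0.14, 0, -0.25], "rotation": [0, 0, 0], "claw": 0}, {"offset": [-0.14, 0, -0.5], "rotation": [0, 0, 0], "claw": 0}, {"offset": [-0.14, 0, -0.7], "rotation": [0, 0, 0], "claw": 0}, {"offset": [-0.14, 0, -0.7], "rotation": [0, 0, 0], "claw": 0}, {"offset": [-0.14, 0, -0.7], "rotation": [0, 0, 0], "claw": 0}])

```text
clock: 5.15
tcp_pos: [0.474, -0.2889, 0.1187]
orientation: [2.311, 2.126, 0.002]
contact_force: [0.2, -0.1, -0.8]
grip_width: 0.0
gripper_force: 0.0
```

```bash
python3 - <<'E'
from h import *
import pickle
o=get_obs();print(o['clock'],o['tcp_pos'],o['orientation'])
w=cam('wrist'); pickle.dump(w,open('w4.pkl','wb')); save(w,'w4.png',s=1.5)
E
```

```text
5.15 [ 0.47399491 -0.28888148  0.11872445] [2.31053077 2.12566771 0.00233297]
```

View pics/w4.png

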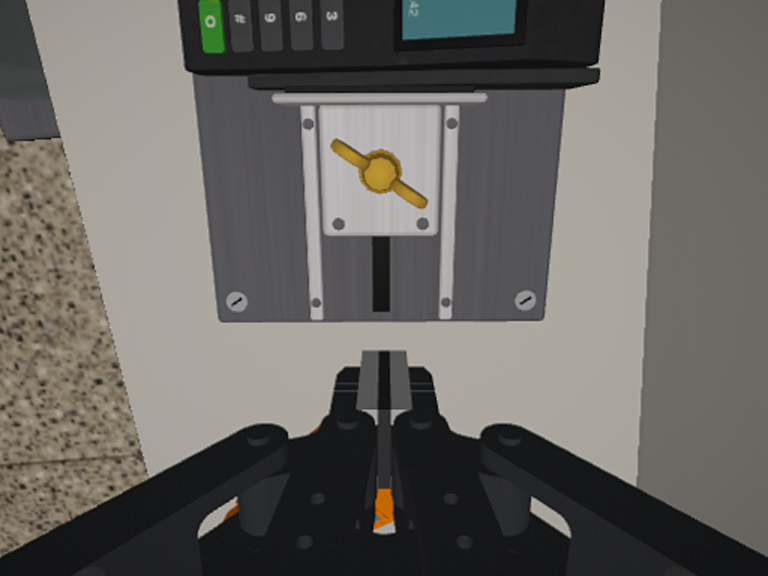

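The terminal is against the clamp with no gap. The block's back edge is at row 235 (columns 324-437), the plate edge at row 321, the hub at (381,172) and the wing ends at (334,145) and (426,204).

```bash
python3 - <<'E'
from h import *
import pickle
w=pickle.load(open('w4.pkl','rb')); q=lambda u,v,z:ray(w,u/1.5,v/1.5,z)
E1,E2=q(222,320,.008),q(542,320,.008); b1,b2=q(327,235,.022),q(434,235,.022)
ex=(E1-E2)[:2];ex/=np.linalg.norm(ex);ey=np.array([-ex[1],ex[0]]);print('th',np.pi-np.arctan2(ex[1],ex[0]), np.arctan2(*(b1-b2)[1::-1]))
print('back-edge',((E1+E2)/2-(b1+b2)/2)[:2]@ey, (b1+b2)/2)
C=cloud(w).reshape(-1,3); c=(b1+b2)[:2]/2-.031*ey; print('axis from back',c)
m=(C[:,:2]-c)@np.stack([ex,ey],1); z=C[:,2]; im=w['frame'].reshape(-1,3).astype(int)
k=(np.hypot(*m.T)<.03)&(z>.027)&(im[:,0]-im[:,2]>60); print('screw',m[k].mean(0),z[k].max(),k.sum())
P=m[k]-m[k].mean(0); ev,V=np.linalg.eigh(np.cov(P.T)); ang=np.degrees(np.arctan2(V[1,1],V[0,1]));print('wing',ang, np.hypot(*P.T).max())
for u,v,zz in((336,147,.042),(425,203,.042),(381,172,.05)): p=(q(u,v,zz)[:2]-c)@np.stack([ex,ey],1); print(p, np.degrees(np.arctan2(p[1],p[0])))
E
```

```text
th 0.08497729537908683 3.05717272124937
back-edge 0.04913539359476269 [ 0.4755148  -0.26354063  0.022     ]
axis from back [ 0.47814592 -0.23265249]
screw [ 0.0003965  -0.00041704] 0.2627338781308252 1000
wing 145.79215389486018 0.024144803593106588
[ 0.01864522 -0.01059994] -29.61852861423001
[-0.01937911  0.01285519] 146.4415701951241
[-0.00029307 -0.00093579] -107.38952677034361
```

```bash
cat >> h.py <<'E'
AX=np.array([.478,-.2325])
def fpos(F,r=.028,z=.036):
    a=np.radians(F+175.1); return (AX[0]+r*np.cos(a),AX[1]+r*np.sin(a),z,F-41)
def arc(Fs,r=.028,z=.036,o=None):
    o=o or get_obs()
    for F in Fs:
        d,t=go(*fpos(F,r,z),o); print('%.0f'%F,d.tolist(),t.round(2).tolist())
E
python3 - <<'E'
from h import *
o=get_obs(); d,r=go(*fpos(188,z=.075)); print(fpos(188),d,r)
o['tcp_pos']=np.array(fpos(188)[:3]); o['orientation']=Ro.from_euler('ZX',[fpos(188)[3],180],degrees=True).as_rotvec()
arc(np.linspace(188,91.5,16)[1:],o=o)
E
```

```text
(np.float64(0.505959026769134), np.float64(-0.23098579323642632), 0.036, 147) [0.4   0.188 0.281] [ 0.    -0.    -0.539]
182 [-0.011, -0.018, -0.0] [-0.0, -0.0, 0.06]
175 [-0.021, -0.036, -0.0] [-0.0, -0.0, 0.11]
169 [-0.028, -0.056, -0.0] [-0.0, -0.0, 0.17]
162 [-0.033, -0.076, -0.0] [-0.0, -0.0, 0.22]
156 [-0.035, -0.097, -0.0] [-0.0, -0.0, 0.28]
149 [-0.036, -0.118, -0.0] [-0.0, -0.0, 0.34]
143 [-0.034, -0.139, -0.0] [-0.0, -0.0, 0.39]
137 [-0.029, -0.159, -0.0] [-0.0, -0.0, 0.45]
130 [-0.022, -0.179, -0.0] [-0.0, -0.0, 0.5]
124 [-0.014, -0.198, -0.0] [-0.0, -0.0, 0.56]
117 [-0.003, -0.216, -0.0] [-0.0, -0.0, 0.62]
111 [0.01, -0.233, -0.0] [-0.0, -0.0, 0.67]
104 [0.025, -0.248, 0.0] [-0.0, -0.0, 0.73]
98 [0.041, -0.261, 0.0] [-0.0, -0.0, 0.79]
92 [0.059, -0.272, 0.0] [-0.0, -0.0, 0.84]
```

>>> drive_tool(rows=[{"offset": [0.08, 0.1, 0], "rotation": [0, 0, -0.06], "claw": 0}, {"offset": [0.15, 0.188, 0], "rotation": [0, 0, -0.12], "claw": 0}, {"offset": [0.2, 0.188, 0], "rotation": [0, 0, -0.18], "claw": 0}, {"offset": [0.3, 0.188, 0], "rotation": [0, 0, -0.24], "claw": 0}, {"offset": [0.4, 0.188, 0], "rotation": [0, 0, -0.3], "claw": 0}, {"offset": [0.4, 0.188, 0], "rotation": [0, 0, -0.36], "claw": 0}, {"offset": [0.4, 0.188, 0.1], "rotation": [0, 0, -0.42], "claw": 0}, {"offset": [0.4, 0.188, 0.2], "rotation": [0, 0, -0.48], "claw": 0}, {"offset": [0.4, 0.188, 0.28], "rotation": [0, 0, -0.54], "claw": 0}, {"offset": [0.4, 0.188, 0.28], "rotation": [0, 0, -0.54], "claw": 0}, {"offset": [0.4, 0.188, 0.28], "rotation": [0, 0, -0.54], "claw": 0}])

```text
clock: 6.12
tcp_pos: [0.5047, -0.2308, 0.0734]
orientation: [-0.894, -3.007, -0.003]
contact_force: [-0.7, -0.4, 0.4]
grip_width: 0.0003
gripper_force: 0.0
```

```bash
python3 - <<'E'
from h import *
import pickle
o=get_obs(); print(o['clock'],o['joints'].round(2),o['tcp_pos'],go(*fpos(188)),o['contact_force'])
w=cam('wrist'); save(w,'w5.png',s=1.5)
E
```

```text
6.1167 [ 0.75  0.55 -0.56  1.94  0.41  0.77  0.95] [ 0.50470775 -0.23077473  0.07341121] (array([-0.009,  0.003,  0.249]), array([ 0.   , -0.002, -0.001])) [-0.65462063 -0.40222182  0.39218258]
```

View pics/w5.png

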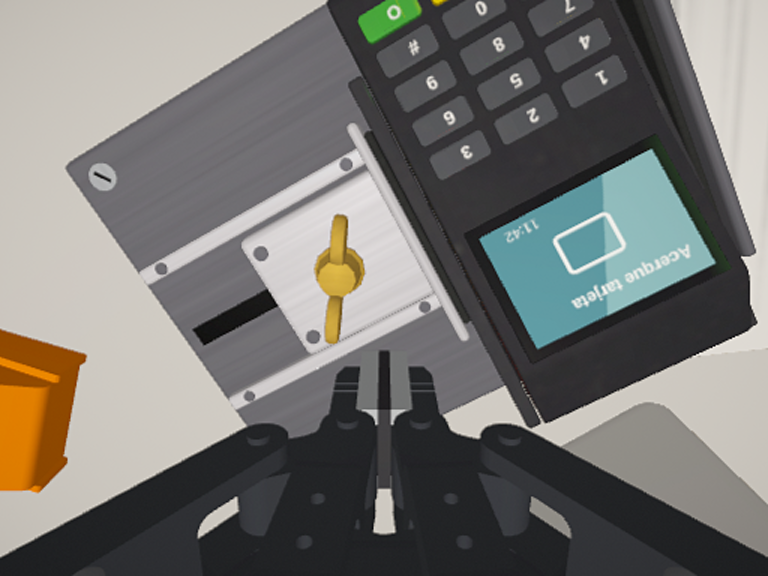

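The fingertip (384,350) hovers beside the near wing (332,338), on its anticlockwise side, and clear of the clamp plate (465,335). I'll lower it and do the first half-stroke.

>>> drive_tool(rows=[{"offset": [-0.01, 0, 0.1], "rotation": [0, 0, 0], "claw": 0}, {"offset": [-0.01, 0, 0.2], "rotation": [0, 0, 0], "claw": 0}, {"offset": [-0.01, 0, 0.25], "rotation": [0, 0, 0], "claw": 0}, {"offset": [-0.01, 0, 0.25], "rotation": [0, 0, 0], "claw": 0}, {"offset": [-0.01, 0, 0.25], "rotation": [0, 0, 0], "claw": 0}])

```text
clock: 6.58
tcp_pos: [0.5076, -0.2323, 0.0381]
orientation: [-0.892, -3.012, -0.0]
contact_force: [0.1, -0.2, 0.5]
grip_width: -0.0001
gripper_force: 0.0
```

>>> drive_tool(rows=[{"offset": [-0.011, -0.018, 0], "rotation": [0, 0, 0.06], "claw": 0}, {"offset": [-0.021, -0.036, 0], "rotation": [0, 0, 0.11], "claw": 0}, {"offset": [-0.028, -0.056, 0], "rotation": [0, 0, 0.17], "claw": 0}, {"offset": [-0.033, -0.076, 0], "rotation": [0, 0, 0.22], "claw": 0}, {"offset": [-0.035, -0.097, 0], "rotation": [0, 0, 0.28], "claw": 0}, {"offset": [-0.036, -0.118, 0], "rotation": [0, 0, 0.34], "claw": 0}, {"offset": [-0.034, -0.139, 0], "rotation": [0, 0, 0.39], "claw": 0}, {"offset": [-0.029, -0.159, 0], "rotation": [0, 0, 0.45], "claw": 0}, {"offset": [-0.022, -0.179, 0], "rotation": [0, 0, 0.5], "claw": 0}, {"offset": [-0.014, -0.198, 0], "rotation": [0, 0, 0.56], "claw": 0}, {"offset": [-0.003, -0.216, 0], "rotation": [0, 0, 0.62], "claw": 0}, {"offset": [0.01, -0.233, 0], "rotation": [0, 0, 0.67], "claw": 0}, {"offset": [0.025, -0.248, 0], "rotation": [0, 0, 0.73], "claw": 0}, {"offset": [0.041, -0.261, 0], "rotation": [0, 0, 0.79], "claw": 0}, {"offset": [0.059, -0.272, 0], "rotation": [0, 0, 0.84], "claw": 0}, {"offset": [0.059, -0.272, 0], "rotation": [0, 0, 0.84], "claw": 0}])

```text
clock: 7.92
tcp_pos: [0.4787, -0.2628, 0.0393]
orientation: [2.839, 1.34, 0.002]
contact_force: [0.5, -0.5, 1.4]
grip_width: 0.0001
gripper_force: 0.9
```

```bash
python3 - <<'E'
from h import *
o=get_obs(); print(o['clock'],o['joints'].round(2),o['tcp_pos'],o['contact_force'],o['moment'],go(*fpos(91.5)))
w=cam('wrist'); save(w,'w6.png',s=1.5)
E
```

```text
7.9167 [ 0.47  0.53 -0.1   2.    0.09  0.61 -0.38] [ 0.47872837 -0.26280152  0.03929445] [ 0.51509549 -0.54442452  1.42467822] [-0.35255699 -0.09047313 -0.0154564 ] (array([ 0.002, -0.022,  0.022]), array([ 0.001, -0.   ,  0.   ]))
```

View pics/w6.png

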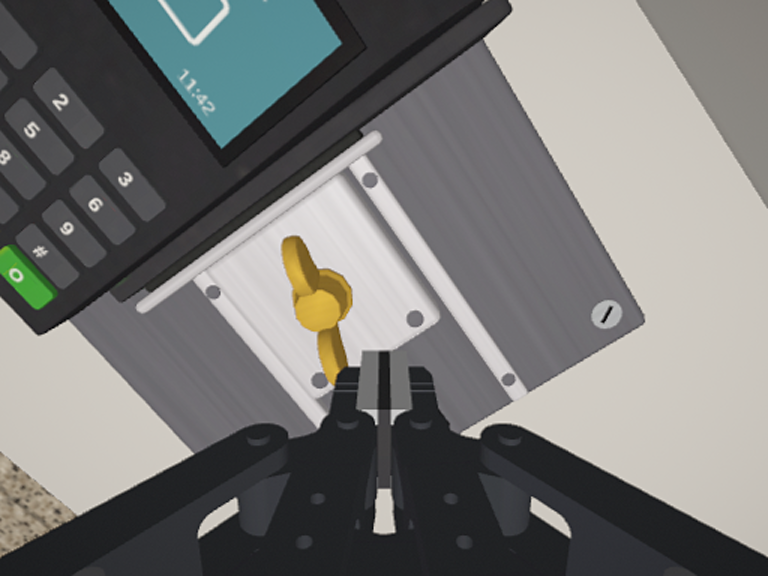

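The stroke works: the wing (335,380) rests against the finger at (345,375) and has turned with it. On with the second half of the stroke.

```bash
python3 - <<'E'
from h import *
arc(np.linspace(91.5,-5,16)[1:])
E
```

```text
85 [-0.011, -0.04, 0.021] [0.0, -0.0, 0.06]
79 [-0.02, -0.059, 0.021] [0.0, -0.0, 0.12]
72 [-0.027, -0.079, 0.021] [0.0, -0.0, 0.17]
66 [-0.032, -0.099, 0.021] [0.0, -0.0, 0.23]
59 [-0.035, -0.12, 0.021] [0.0, -0.0, 0.28]
53 [-0.035, -0.141, 0.021] [0.0, -0.0, 0.34]
46 [-0.033, -0.162, 0.02] [0.0, -0.0, 0.4]
40 [-0.028, -0.182, 0.02] [0.0, -0.0, 0.45]
34 [-0.021, -0.202, 0.02] [0.0, -0.0, 0.51]
27 [-0.012, -0.221, 0.02] [0.0, -0.0, 0.56]
21 [-0.001, -0.239, 0.02] [0.0, -0.0, 0.62]
14 [0.012, -0.255, 0.02] [0.0, -0.0, 0.68]
8 [0.026, -0.27, 0.02] [0.0, -0.0, 0.73]
1 [0.043, -0.283, 0.02] [0.0, -0.0, 0.79]
-5 [0.06, -0.294, 0.02] [0.0, -0.0, 0.84]
```

>>> drive_tool(rows=[{"offset": [-0.011, -0.035, 0.01], "rotation": [0, 0, 0.06], "claw": 0}, {"offset": [-0.02, -0.059, 0.015], "rotation": [0, 0, 0.12], "claw": 0}, {"offset": [-0.027, -0.079, 0.015], "rotation": [0, 0, 0.17], "claw": 0}, {"offset": [-0.032, -0.099, 0.015], "rotation": [0, 0, 0.23], "claw": 0}, {"offset": [-0.035, -0.12, 0.015], "rotation": [0, 0, 0.28], "claw": 0}, {"offset": [-0.035, -0.141, 0.015], "rotation": [0, 0, 0.34], "claw": 0}, {"offset": [-0.033, -0.162, 0.015], "rotation": [0, 0, 0.4], "claw": 0}, {"offset": [-0.028, -0.182, 0.015], "rotation": [0, 0, 0.45], "claw": 0}, {"offset": [-0.021, -0.202, 0.015], "rotation": [0, 0, 0.51], "claw": 0}, {"offset": [-0.012, -0.221, 0.015], "rotation": [0, 0, 0.56], "claw": 0}, {"offset": [0, -0.239, 0.015], "rotation": [0, 0, 0.62], "claw": 0}, {"offset": [0.012, -0.255, 0.015], "rotation": [0, 0, 0.68], "claw": 0}, {"offset": [0.026, -0.27, 0.015], "rotation": [0, 0, 0.73], "claw": 0}, {"offset": [0.043, -0.283, 0.015], "rotation": [0, 0, 0.79], "claw": 0}, {"offset": [0.06, -0.294, 0.015], "rotation": [0, 0, 0.84], "claw": 0}, {"offset": [0.06, -0.294, 0.015], "rotation": [0, 0, 0.84], "claw": 0}])

```text
clock: 9.3
tcp_pos: [0.45, -0.226, 0.0357]
orientation: [-2.897, 1.212, 0.0]
contact_force: [0.3, -0.0, 0.3]
grip_width: -0.0
gripper_force: 0.2
```

```bash
cat >> h.py <<'E'
TH=np.radians(175.1); EX=np.array([np.cos(TH),np.sin(TH)]); EY=np.array([-EX[1],EX[0]])
def meas(w,z0=.027):
    # back face (via ray to block's back edge by depth) and wing angle, in mount frame about AX
    C=cloud(w).reshape(-1,3); m=(C[:,:2]-AX)@np.stack([EX,EY],1); z=C[:,2]; im=w['frame'].reshape(-1,3).astype(int)
    k=(np.hypot(*m.T)<.03)&(z>z0)&(z<.06)&(im[:,0]-im[:,2]>60)&(im[:,0]>im[:,1])
    P=m[k]; c=P.mean(0); V=np.linalg.eigh(np.cov(P.T))[1][:,1]
    print('wing n',k.sum(),'centre',c.round(4),'ang',np.degrees(np.arctan2(V[1],V[0])).round(1)%180, 'zmax',z[k].max().round(4))
E
python3 - <<'E'
from h import *
o=get_obs(); print(o['clock'],o['joints'].round(2),o['tcp_pos'],o['contact_force'],go(*fpos(-5)))
w=cam('wrist'); meas(w)
import pickle; meas(pickle.load(open('w4.pkl','rb')))
for n in('scene','side'): meas(cam(n))
E
```

```text
9.3 [ 0.07  0.51  0.34  2.12 -0.31  0.55 -1.72] [ 0.45002241 -0.2259638   0.03569753] [ 0.29027739 -0.0297221   0.27190606] (array([ 0.01 ,  0.006, -0.002]), array([-0.   ,  0.   ,  0.005]))
wing n 2079 centre [-0.0011  0.0027] ang 133.6 zmax 0.0533
wing n 990 centre [ 0.0002 -0.0001] ang 146.6 zmax 0.0518
wing n 49 centre [-0.0006  0.0061] ang 137.9 zmax 0.0482
wing n 42 centre [0.0005 0.0078] ang 129.1 zmax 0.0478
```

```bash
python3 - <<'E'
from h import *
print(go(AX[0],AX[1],.076,46.5))
o=get_obs(); o['tcp_pos']=np.array([*AX,.076]); o['orientation']=Ro.from_euler('ZX',[46.5,180],degrees=True).as_rotvec()
print(go(*fpos(180,z=.075),o))
E
```

```text
(array([ 0.16 , -0.106, -0.269]), array([-0. , -0. , -0.8]))
(array([0.116, 0.146, 0.007]), array([ 0.   ,  0.   , -0.807]))
```

>>> drive_tool(rows=[{"offset": [0, 0.02, 0], "rotation": [0, 0, 0], "claw": 0}, {"offset": [0, 0.02, -0.13], "rotation": [0, 0, -0.05], "claw": 0}, {"offset": [0, 0.02, -0.27], "rotation": [0, 0, -0.11], "claw": 0}, {"offset": [0.03, 0, -0.27], "rotation": [0, 0, -0.17], "claw": 0}, {"offset": [0.06, -0.02, -0.27], "rotation": [0, 0, -0.23], "claw": 0}, {"offset": [0.09, -0.05, -0.27], "rotation": [0, 0, -0.29], "claw": 0}, {"offset": [0.12, -0.08, -0.27], "rotation": [0, 0, -0.35], "claw": 0}, {"offset": [0.14, -0.1, -0.27], "rotation": [0, 0, -0.41], "claw": 0}, {"offset": [0.16, -0.106, -0.27], "rotation": [0, 0, -0.47], "claw": 0}, {"offset": [0.16, -0.106, -0.27], "rotation": [0, 0, -0.53], "claw": 0}, {"offset": [0.16, -0.106, -0.27], "rotation": [0, 0, -0.59], "claw": 0}, {"offset": [0.16, -0.106, -0.27], "rotation": [0, 0, -0.65], "claw": 0}, {"offset": [0.16, -0.106, -0.27], "rotation": [0, 0, -0.71], "claw": 0}, {"offset": [0.16, -0.106, -0.27], "rotation": [0, 0, -0.77], "claw": 0}, {"offset": [0.16, -0.106, -0.27], "rotation": [0, 0, -0.8], "claw": 0}])

```text
clock: 10.7
tcp_pos: [0.4772, -0.2335, 0.0761]
orientation: [-2.885, -1.244, -0.0]
contact_force: [-0.0, -0.4, -0.3]
grip_width: 0.0001
gripper_force: 0.0
```

>>> drive_tool(rows=[{"offset": [0.01, 0.01, 0], "rotation": [0, 0, -0.06], "claw": 0}, {"offset": [0.02, 0.03, 0], "rotation": [0, 0, -0.12], "claw": 0}, {"offset": [0.04, 0.05, 0], "rotation": [0, 0, -0.18], "claw": 0}, {"offset": [0.06, 0.07, 0], "rotation": [0, 0, -0.24], "claw": 0}, {"offset": [0.08, 0.09, 0], "rotation": [0, 0, -0.3], "claw": 0}, {"offset": [0.1, 0.12, 0], "rotation": [0, 0, -0.36], "claw": 0}, {"offset": [0.116, 0.146, 0], "rotation": [0, 0, -0.42], "claw": 0}, {"offset": [0.116, 0.146, 0], "rotation": [0, 0, -0.48], "claw": 0}, {"offset": [0.116, 0.146, 0], "rotation": [0, 0, -0.54], "claw": 0}, {"offset": [0.116, 0.146, 0], "rotation": [0, 0, -0.6], "claw": 0}, {"offset": [0.116, 0.146, 0], "rotation": [0, 0, -0.66], "claw": 0}, {"offset": [0.116, 0.146, 0], "rotation": [0, 0, -0.72], "claw": 0}, {"offset": [0.116, 0.146, 0], "rotation": [0, 0, -0.78], "claw": 0}, {"offset": [0.116, 0.146, 0], "rotation": [0, 0, -0.81], "claw": 0}, {"offset": [0.116, 0.146, 0], "rotation": [0, 0, -0.81], "claw": 0}])

```text
clock: 11.95
tcp_pos: [0.5051, -0.2363, 0.0761]
orientation: [-1.095, -2.945, -0.0]
contact_force: [0.3, 0.2, -0.5]
grip_width: -0.0
gripper_force: 0.0
```

```bash
python3 - <<'E'
from h import *
o=get_obs(); print(o['clock'],o['joints'].round(2),o['tcp_pos'],o['contact_force'],go(*fpos(180)))
w=cam('wrist'); meas(w); w=cam('wrist')
C=cloud(w).reshape(-1,3); m=(C[:,:2]-AX)@np.stack([EX,EY],1); z=C[:,2]
k=(abs(m[:,0])<.02)&(abs(z-.022)<.004)&(m[:,1]>.015)&(m[:,1]<.045); print('back y',np.percentile(m[k,1],[95,99]))
E
```

```text
11.95 [ 0.67  0.52 -0.44  1.94  0.32  0.75  0.91] [ 0.50505355 -0.23631222  0.07606437] [ 0.32391263  0.17479929 -0.54521758] (array([0.002, 0.011, 0.267]), array([ 0.   , -0.   ,  0.002]))
wing n 1298 centre [ 0.0015 -0.001 ] ang 133.6 zmax 0.0505
back y [0.03014688 0.03086051]
```

>>> drive_tool(rows=[{"offset": [0, 0.01, 0.1], "rotation": [0, 0, 0], "claw": 0}, {"offset": [0, 0.01, 0.2], "rotation": [0, 0, 0], "claw": 0}, {"offset": [0, 0.01, 0.265], "rotation": [0, 0, 0], "claw": 0}, {"offset": [0, 0.01, 0.265], "rotation": [0, 0, 0], "claw": 0}, {"offset": [0, 0.01, 0.265], "rotation": [0, 0, 0], "claw": 0}])

```text
clock: 12.47
tcp_pos: [0.5061, -0.2343, 0.036]
orientation: [-1.099, -2.942, 0.0]
contact_force: [0.3, -0.1, 0.9]
grip_width: -0.0003
gripper_force: 0.0
```

>>> drive_tool(rows=[{"offset": [-0.011, -0.018, 0], "rotation": [0, 0, 0.06], "claw": 0}, {"offset": [-0.021, -0.036, 0], "rotation": [0, 0, 0.11], "claw": 0}, {"offset": [-0.028, -0.056, 0], "rotation": [0, 0, 0.17], "claw": 0}, {"offset": [-0.033, -0.076, 0], "rotation": [0, 0, 0.22], "claw": 0}, {"offset": [-0.035, -0.097, 0], "rotation": [0, 0, 0.28], "claw": 0}, {"offset": [-0.036, -0.118, 0], "rotation": [0, 0, 0.34], "claw": 0}, {"offset": [-0.034, -0.139, 0], "rotation": [0, 0, 0.39], "claw": 0}, {"offset": [-0.029, -0.159, 0], "rotation": [0, 0, 0.45], "claw": 0}, {"offset": [-0.022, -0.179, 0], "rotation": [0, 0, 0.5], "claw": 0}, {"offset": [-0.014, -0.198, 0], "rotation": [0, 0, 0.56], "claw": 0}, {"offset": [-0.003, -0.216, 0], "rotation": [0, 0, 0.62], "claw": 0}, {"offset": [0.01, -0.233, 0], "rotation": [0, 0, 0.67], "claw": 0}, {"offset": [0.025, -0.248, 0], "rotation": [0, 0, 0.73], "claw": 0}, {"offset": [0.041, -0.261, 0], "rotation": [0, 0, 0.79], "claw": 0}, {"offset": [0.059, -0.272, 0], "rotation": [0, 0, 0.84], "claw": 0}, {"offset": [0.059, -0.272, 0], "rotation": [0, 0, 0.84], "claw": 0}])

```text
clock: 13.8
tcp_pos: [0.4735, -0.2601, 0.0375]
orientation: [2.926, 1.139, 0.002]
contact_force: [0.1, -1.4, 0.6]
grip_width: -0.0
gripper_force: 0.8
```

```bash
python3 - <<'E'
from h import *
o=get_obs(); print(o['clock'],o['joints'].round(2),o['tcp_pos'],o['contact_force'],go(*fpos(83.5)))
w=cam('wrist'); meas(w)
E
```

```text
13.8 [ 0.37  0.52  0.02  2.02 -0.02  0.59 -0.42] [ 0.47349575 -0.26012954  0.0374584 ] [ 0.10403691 -1.38285121  0.62939574] (array([-0.004, -0.006,  0.01 ]), array([ 0.001, -0.   ,  0.   ]))
wing n 2080 centre [-0.0023 -0.001 ] ang 54.3 zmax 0.0599
```

>>> drive_tool(rows=[{"offset": [-0.013, -0.022, 0.005], "rotation": [0, 0, 0.06], "claw": 0}, {"offset": [-0.022, -0.042, 0.01], "rotation": [0, 0, 0.11], "claw": 0}, {"offset": [-0.029, -0.062, 0.01], "rotation": [0, 0, 0.17], "claw": 0}, {"offset": [-0.034, -0.082, 0.01], "rotation": [0, 0, 0.22], "claw": 0}, {"offset": [-0.036, -0.103, 0.01], "rotation": [0, 0, 0.28], "claw": 0}, {"offset": [-0.037, -0.124, 0.01], "rotation": [0, 0, 0.34], "claw": 0}, {"offset": [-0.035, -0.145, 0.01], "rotation": [0, 0, 0.39], "claw": 0}, {"offset": [-0.03, -0.165, 0.01], "rotation": [0, 0, 0.45], "claw": 0}, {"offset": [-0.023, -0.185, 0.01], "rotation": [0, 0, 0.5], "claw": 0}, {"offset": [-0.015, -0.204, 0.01], "rotation": [0, 0, 0.56], "claw": 0}, {"offset": [-0.004, -0.222, 0.01], "rotation": [0, 0, 0.62], "claw": 0}, {"offset": [0.009, -0.239, 0.01], "rotation": [0, 0, 0.67], "claw": 0}, {"offset": [0.024, -0.254, 0.01], "rotation": [0, 0, 0.73], "claw": 0}, {"offset": [0.04, -0.267, 0.01], "rotation": [0, 0, 0.79], "claw": 0}, {"offset": [0.04, -0.267, 0.01], "rotation": [0, 0, 0.79], "claw": 0}])

```text
clock: 15.1
tcp_pos: [0.4508, -0.2251, 0.0349]
orientation: [-2.872, 1.271, 0.0]
contact_force: [0.0, -1.1, -0.9]
grip_width: 0.0
gripper_force: 0.2
```

```bash
python3 - <<'E'
from h import *
o=get_obs(); print(o['clock'],o['joints'].round(2),o['tcp_pos'],o['contact_force'],go(*fpos(-6)))
w=cam('wrist'); meas(w)
print(go(AX[0],AX[1],.076,46.5))
E
```

```text
15.1 [-0.01  0.53  0.44  2.13 -0.42  0.56 -1.67] [ 0.4508315  -0.22511045  0.03490266] [ 0.03527411 -1.0732921  -0.93687315] (array([ 0.009,  0.011, -0.007]), array([-0.   ,  0.   , -0.006]))
wing n 2009 centre [-0.001   0.0027] ang 130.3 zmax 0.0523
(array([ 0.158, -0.102, -0.274]), array([-0.   , -0.   , -0.819]))
```

>>> drive_tool(rows=[{"offset": [0, 0.02, 0], "rotation": [0, 0, 0], "claw": 0}, {"offset": [0, 0.02, -0.13], "rotation": [0, 0, -0.05], "claw": 0}, {"offset": [0, 0.02, -0.27], "rotation": [0, 0, -0.11], "claw": 0}, {"offset": [0.03, 0, -0.27], "rotation": [0, 0, -0.17], "claw": 0}, {"offset": [0.06, -0.02, -0.27], "rotation": [0, 0, -0.23], "claw": 0}, {"offset": [0.09, -0.05, -0.27], "rotation": [0, 0, -0.29], "claw": 0}, {"offset": [0.12, -0.08, -0.27], "rotation": [0, 0, -0.35], "claw": 0}, {"offset": [0.14, -0.1, -0.27], "rotation": [0, 0, -0.41], "claw": 0}, {"offset": [0.16, -0.102, -0.27], "rotation": [0, 0, -0.47], "claw": 0}, {"offset": [0.16, -0.102, -0.27], "rotation": [0, 0, -0.53], "claw": 0}, {"offset": [0.16, -0.102, -0.27], "rotation": [0, 0, -0.59], "claw": 0}, {"offset": [0.16, -0.102, -0.27], "rotation": [0, 0, -0.65], "claw": 0}, {"offset": [0.16, -0.102, -0.27], "rotation": [0, 0, -0.71], "claw": 0}, {"offset": [0.16, -0.102, -0.27], "rotation": [0, 0, -0.77], "claw": 0}, {"offset": [0.16, -0.102, -0.27], "rotation": [0, 0, -0.82], "claw": 0}])

```text
clock: 16.4
tcp_pos: [0.4775, -0.234, 0.0756]
orientation: [2.883, 1.247, 0.001]
contact_force: [0.1, -0.1, 0.3]
grip_width: -0.0003
gripper_force: 0.0
```

>>> drive_tool(rows=[{"offset": [0.01, 0.01, 0], "rotation": [0, 0, -0.06], "claw": 0}, {"offset": [0.02, 0.03, 0], "rotation": [0, 0, -0.12], "claw": 0}, {"offset": [0.04, 0.05, 0], "rotation": [0, 0, -0.18], "claw": 0}, {"offset": [0.06, 0.07, 0], "rotation": [0, 0, -0.24], "claw": 0}, {"offset": [0.08, 0.09, 0], "rotation": [0, 0, -0.3], "claw": 0}, {"offset": [0.1, 0.12, 0], "rotation": [0, 0, -0.36], "claw": 0}, {"offset": [0.116, 0.146, 0], "rotation": [0, 0, -0.42], "claw": 0}, {"offset": [0.116, 0.146, 0], "rotation": [0, 0, -0.48], "claw": 0}, {"offset": [0.116, 0.146, 0], "rotation": [0, 0, -0.54], "claw": 0}, {"offset": [0.116, 0.146, 0], "rotation": [0, 0, -0.6], "claw": 0}, {"offset": [0.116, 0.146, 0], "rotation": [0, 0, -0.66], "claw": 0}, {"offset": [0.116, 0.146, 0], "rotation": [0, 0, -0.72], "claw": 0}, {"offset": [0.116, 0.146, 0], "rotation": [0, 0, -0.78], "claw": 0}, {"offset": [0.116, 0.146, 0], "rotation": [0, 0, -0.81], "claw": 0}, {"offset": [0.116, 0.146, 0], "rotation": [0, 0, -0.81], "claw": 0}])

```text
clock: 17.65
tcp_pos: [0.5053, -0.2368, 0.0755]
orientation: [1.092, 2.945, 0.0]
contact_force: [0.3, 0.6, -0.6]
grip_width: 0.0
gripper_force: 0.0
```

```bash
python3 - <<'E'
from h import *
o=get_obs(); print(o['clock'],o['joints'].round(2),o['tcp_pos'],o['contact_force'],go(*fpos(180)))
w=cam('wrist'); meas(w)
C=cloud(w).reshape(-1,3); m=(C[:,:2]-AX)@np.stack([EX,EY],1); z=C[:,2]
k=(abs(m[:,0])<.02)&(abs(z-.022)<.004)&(m[:,1]>.015)&(m[:,1]<.045); print('back y',np.percentile(m[k,1],[95,99]))
E
```

```text
17.65 [ 0.6   0.51 -0.35  1.94  0.25  0.73  0.96] [ 0.50529965 -0.23680125  0.0755368 ] [ 0.27641475  0.60295418 -0.56520534] (array([0.005, 0.012, 0.264]), array([0.   , 0.   , 0.003]))
wing n 1236 centre [ 0.0016 -0.0009] ang 130.4 zmax 0.0508
back y [0.03015409 0.03103518]
```

>>> drive_tool(rows=[{"offset": [0.005, 0.012, 0.1], "rotation": [0, 0, 0], "claw": 0}, {"offset": [0.005, 0.012, 0.2], "rotation": [0, 0, 0], "claw": 0}, {"offset": [0.005, 0.012, 0.27], "rotation": [0, 0, 0], "claw": 0}, {"offset": [0.005, 0.012, 0.27], "rotation": [0, 0, 0], "claw": 0}, {"offset": [0.005, 0.012, 0.27], "rotation": [0, 0, 0], "claw": 0}])

```text
clock: 18.12
tcp_pos: [0.5057, -0.2342, 0.0345]
orientation: [-1.099, -2.942, 0.0]
contact_force: [-0.5, 0.3, -0.3]
grip_width: -0.0
gripper_force: 0.0
```

>>> drive_tool(rows=[{"offset": [-0.011, -0.018, 0], "rotation": [0, 0, 0.06], "claw": 0}, {"offset": [-0.021, -0.036, 0], "rotation": [0, 0, 0.11], "claw": 0}, {"offset": [-0.028, -0.056, 0], "rotation": [0, 0, 0.17], "claw": 0}, {"offset": [-0.033, -0.076, 0], "rotation": [0, 0, 0.22], "claw": 0}, {"offset": [-0.035, -0.097, 0], "rotation": [0, 0, 0.28], "claw": 0}, {"offset": [-0.036, -0.118, 0], "rotation": [0, 0, 0.34], "claw": 0}, {"offset": [-0.034, -0.139, 0], "rotation": [0, 0, 0.39], "claw": 0}, {"offset": [-0.029, -0.159, 0], "rotation": [0, 0, 0.45], "claw": 0}, {"offset": [-0.022, -0.179, 0], "rotation": [0, 0, 0.5], "claw": 0}, {"offset": [-0.014, -0.198, 0], "rotation": [0, 0, 0.56], "claw": 0}, {"offset": [-0.003, -0.216, 0], "rotation": [0, 0, 0.62], "claw": 0}, {"offset": [-0.003, -0.216, 0], "rotation": [0, 0, 0.62], "claw": 0}])

```text
clock: 19.12
tcp_pos: [0.4861, -0.2599, 0.0361]
orientation: [2.607, 1.749, 0.002]
contact_force: [0.3, -1.0, 0.9]
grip_width: 0.0002
gripper_force: 0.8
```

```bash
python3 - <<'E'
from h import *
o=get_obs(); print(o['clock'],o['tcp_pos'],o['contact_force'],o['moment'])
w=cam('wrist'); meas(w)
arc([102,96,90,84,78,72,66])
E
```

```text
19.1167 [ 0.48605115 -0.25994059  0.0360565 ] [ 0.2920377  -0.95127713  0.85188818] [-0.23308874 -0.19048413  0.04364036]
wing n 2129 centre [-0.0013 -0.0019] ang 81.8 zmax 0.0576
102 [-0.016, -0.028, -0.0] [0.0, 0.0, 0.06]
96 [-0.024, -0.046, -0.0] [0.0, 0.0, 0.11]
90 [-0.031, -0.064, -0.001] [0.0, 0.0, 0.17]
84 [-0.036, -0.083, -0.001] [0.0, -0.0, 0.22]
78 [-0.038, -0.102, -0.001] [0.0, -0.0, 0.27]
72 [-0.039, -0.122, -0.001] [0.0, -0.0, 0.32]
66 [-0.038, -0.141, -0.001] [0.0, -0.0, 0.38]
```

>>> drive_tool(rows=[{"offset": [-0.016, -0.028, 0], "rotation": [0, 0, 0.06], "claw": 0}, {"offset": [-0.024, -0.046, 0], "rotation": [0, 0, 0.11], "claw": 0}, {"offset": [-0.031, -0.064, 0], "rotation": [0, 0, 0.17], "claw": 0}, {"offset": [-0.036, -0.083, 0], "rotation": [0, 0, 0.22], "claw": 0}, {"offset": [-0.036, -0.083, 0], "rotation": [0, 0, 0.22], "claw": 0}])

```text
clock: 19.58
tcp_pos: [0.472, -0.2594, 0.0354]
orientation: [2.924, 1.146, 0.001]
contact_force: [0.0, -0.6, 1.2]
grip_width: -0.0002
gripper_force: 0.6
```

```bash
python3 - <<'E'
from h import *
o=get_obs(); print(o['clock'],o['tcp_pos'],o['contact_force'],o['moment'])
w=cam('wrist'); meas(w)
arc([78,72,66])
E
```

```text
19.5833 [ 0.4720284  -0.2593922   0.03537819] [ 0.00389364 -0.60048417  1.23831871] [-0.17694411 -0.17584815  0.01271099]
wing n 2016 centre [-0.002  -0.0008] ang 47.0 zmax 0.0574
78 [-0.011, -0.011, -0.005] [0.0, -0.0, 0.05]
72 [-0.02, -0.028, -0.005] [0.0, -0.0, 0.1]
66 [-0.027, -0.047, -0.005] [0.0, -0.0, 0.16]
```

>>> drive_tool(rows=[{"offset": [-0.006, -0.006, 0], "rotation": [0, 0, 0.03], "claw": 0}, {"offset": [-0.011, -0.014, 0], "rotation": [0, 0, 0.05], "claw": 0}, {"offset": [-0.011, -0.014, 0], "rotation": [0, 0, 0.05], "claw": 0}])

```text
clock: 19.88
tcp_pos: [0.4703, -0.2594, 0.0353]
orientation: [2.975, 1.004, 0.003]
contact_force: [2.6, -1.6, 0.4]
grip_width: 0.0001
gripper_force: 1.5
```

>>> drive_tool(rows=[{"offset": [-0.005, -0.01, 0], "rotation": [0, 0, 0.03], "claw": 0}, {"offset": [-0.01, -0.018, 0], "rotation": [0, 0, 0.05], "claw": 0}, {"offset": [-0.01, -0.018, 0], "rotation": [0, 0, 0.05], "claw": 0}])

```text
clock: 20.13
tcp_pos: [0.4686, -0.2593, 0.0357]
orientation: [3.02, 0.852, 0.006]
contact_force: [3.9, -5.1, 0.1]
grip_width: -0.0003
gripper_force: 2.8
```

```bash
python3 - <<'E'
from h import *
o=get_obs(); print(o['clock'],o['tcp_pos'],o['contact_force'],o['moment'])
w=cam('wrist'); meas(w)
arc([72,66,60])
E
```

```text
20.1333 [ 0.46864138 -0.25933191  0.03566037] [ 3.94340028 -5.08256291  0.12748819] [-1.06619587 -0.8825893   0.00140857]
wing n 2075 centre [-0.0027 -0.0008] ang 45.8 zmax 0.0578
72 [-0.005, -0.011, -0.002] [0.0, -0.0, 0.0]
66 [-0.016, -0.028, -0.003] [0.0, -0.0, 0.06]
60 [-0.024, -0.045, -0.003] [0.0, -0.0, 0.11]
```

>>> drive_tool(rows=[{"offset": [-0.002, -0.01, 0], "rotation": [0, 0, 0], "claw": 0}, {"offset": [-0.003, -0.018, 0], "rotation": [0, 0, 0], "claw": 0}, {"offset": [-0.003, -0.018, 0], "rotation": [0, 0, 0], "claw": 0}])

```text
clock: 20.43
tcp_pos: [0.4682, -0.2587, 0.0362]
orientation: [3.016, 0.853, 0.009]
contact_force: [6.2, -8.9, -2.0]
grip_width: -0.0
gripper_force: 4.4
```

>>> drive_tool(rows=[{"offset": [0, 0.03, 0], "rotation": [0, 0, 0], "claw": 0}, {"offset": [-0.03, 0.06, 0], "rotation": [0, 0, 0], "claw": 0}, {"offset": [-0.03, 0.06, -0.2], "rotation": [0, 0, 0], "claw": 0}, {"offset": [-0.13, 0.06, -0.4], "rotation": [0, 0, 0], "claw": 0}, {"offset": [-0.33, 0.06, -0.6], "rotation": [0, 0, 0], "claw": 0}, {"offset": [-0.33, 0.06, -0.6], "rotation": [0, 0, 0], "claw": 0}, {"offset": [-0.33, 0.06, -0.6], "rotation": [0, 0, 0], "claw": 0}])

```text
clock: 21.02
tcp_pos: [0.4256, -0.2904, 0.1261]
orientation: [3.024, 0.847, 0.002]
contact_force: [0.7, 0.3, -0.3]
grip_width: 0.0002
gripper_force: 0.0
```

```bash
python3 - <<'E'
from h import *
o=get_obs(); print(o['clock'],o['tcp_pos'],o['contact_force'])
w=cam('wrist'); meas(w); save(w,'w7.png',s=1.5)
C=cloud(w).reshape(-1,3); m=(C[:,:2]-AX)@np.stack([EX,EY],1); z=C[:,2]
k=(abs(m[:,0])<.02)&(abs(z-.022)<.004)&(m[:,1]>.015)&(m[:,1]<.045); print('back y',np.percentile(m[k,1],[95,99]))
E
```

```text
21.0167 [ 0.42563784 -0.29037614  0.12612758] [ 0.67027456  0.30847544 -0.32742865]
wing n 971 centre [-0.0006  0.0009] ang 45.9 zmax 0.0501
back y [0.03052443 0.03124409]
```

View pics/w7.png

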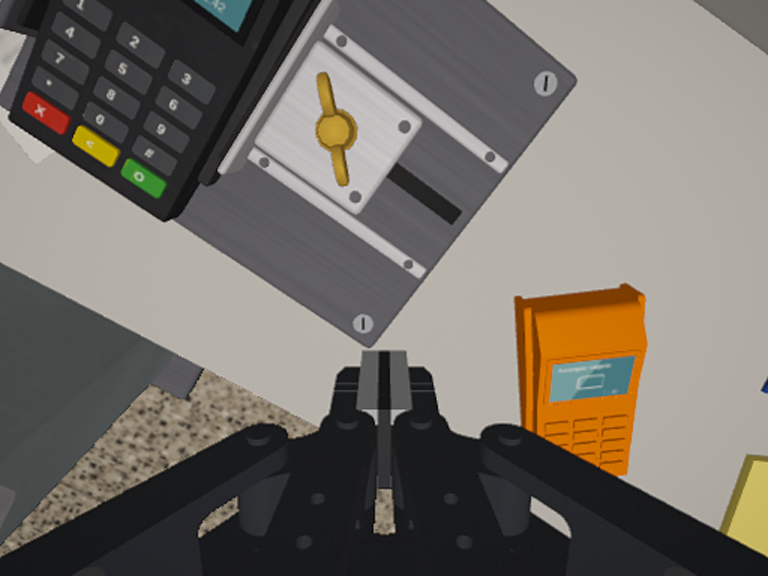

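The wings (322,73)-(343,184) lie at 45.9°, which is the 0.8 rad tight position. The clamp has not moved, there is no gap, and the tool is clear of everything.

```bash
python3 -c "
from h import *
print(hand_in())"
```

```text
the job is handed in; nothing more can be done
None
```

I pushed the clamp home so the terminal is held with no gap, wound the wing screw to its stop (wings at 45.9°, its tight position), and handed the job in at about 21 s with the arm clear of everything. The hand-in gave no verdict.

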